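Close up the staining tub

TASK

Stand the steel slide rack upright on the floor of the empty white staining tub, keeping it upright on the way, then put the black rectangular lid on the tub and press it down on its stiff catches until it is fully home and level all round. Leave the other things on the bench where they are.

Things in the scene. Friction and masses are not known exactly. Their poses are not given: they have to be found in the camera images.
- tub: Open white rectangular plastic tub, fixed to the bench on a thin black mat (135 x 190 x 3 mm). Origin: centre of the mat's underside, on the bench; x across the tub, y along it, z up. Outside 105 (x) x 160 (y) mm, walls 5 mm (inside 95 x 150 mm), floor 8 mm and rim top 88 mm above the origin. A lid fully home has its plate on the rim and its origin 72 mm above the tub's origin.
- tub_rim (a point): Centre of the mouth, at rim height. Outside the long walls, 52 mm either side of mid length, four grey catches (7 x 26 mm, out to 60 mm from the centre line) stand 8 mm above the rim. Each slides down alone and stays down, against about 3 N (12 N in all, more if fast). A lid's weight does not move them: it rests 8 mm high until pressed; off-centre pressing sinks one side.
- lid: Loose black rectangular lid, about 0.14 kg, lying on the bench handle up: plate 120 (x) x 175 (y) mm, from 16 to 22 mm above the origin, which is the centre of the underside; z up. Under the plate is a tapered plug frame 16 mm deep, 90 x 145 mm at the plate (2.5 mm play in the tub each side), about 80 x 135 mm at the bottom. It fits the tub either way round.
- lid_grip (a point): Centre of the top of the lid's bar handle, 48 mm above the lid's origin. The bar is grey, 14 mm wide (lid x), 80 mm long (lid y) and stands 26 mm above the plate.
- rack: Loose dark steel slide rack holding glass slides, about 0.2 kg, 64 (x) x 86 (y) mm, 62 mm high overall; origin: centre of its underside. Slides and end plates reach 30 mm high. A bridge handle crosses it along its x at mid length: a bar 64 mm long (x), 12 mm wide (y), from 50 to 62 mm high, with a post at each end and open space below.
- rack_grip (a point): Centre of the rack's handle bar, 56 mm above the rack's origin.
- basket: Bystander: blue basket fixed to the bench, 165 x 165 mm, 55 mm high, with four jars up to 102 mm high; origin: centre of its underside.
- cap_a: Bystander: loose round black jar cap, 72 mm across, 18 mm high; origin: centre of its underside.
- cap_b: Bystander: another such cap, at the left (+y) side; origin: centre of its underside.
- dropper: Bystander: slim white dropper bottle, 36 mm across, 100 mm tall; origin: centre of its underside.
- flask: Bystander: amber jar, 64 mm across, 110 mm tall; origin: centre of its underside.
- clip_a: Bystander: wooden clip lying flat, 75 x 12 x 11 mm, on the right (-y) side nearer the robot; origin: centre of its underside.
- clip_b: Bystander: another such clip, on the right farther from the robot; origin: centre of its underside.
Not all that is in view belongs to the job. Leave any purple or turquoise look-alike of the lid alone.

How it is judged:
By the outcome, as a careful person would: the job done as asked, in the order asked, and still so for the second after the job is handed in, with the robot touching nothing.
It also fails if it takes over 72 s, if anything falls off the work surface, if the arm or the gripper's body presses on something with over 40 N, if the wrist force passes 120 N, or if a joint passes its speed limit or range.

ROBOT

A 6-joint arm with a two-finger parallel gripper is mounted at the origin on the work surface. World frame = base frame: x ahead of the robot, y to its left, z up, the work surface at z = 0. Lengths are in mm, angles in rad, forces in N, time in s.
With the tool pointing down it reaches from about 325 to 900 mm from the base axis. Payload 6.1 kg.
Tool frame: the origin (TCP) lies midway between the tips of the shut fingers; the grasp point (between the pads) lies 19 mm behind it; z points along the fingers, y is the line along which they close (so a half turn about z gives the same grasp; the last joint's range is limited). The gripper opens to 87 mm and grips with 3 to 60 N. Pads are 19 mm wide; open, the fingers measure 117 mm over their backs; the gripper's body (75 mm by 190 mm) begins 51 mm behind the grasp point.
Start: joints at [1.033, 0.22, 1.526, -0, 1.395, -0.126], TCP at [250.16, 572.744, 222.538] pointing down, gripper open.
Joint ranges: [-2.98, 2.98], [-0.91, 2.08], [0.09, 2.57], [-1.24, 4.39], [0.2, 2.65], [-2.68, 2.68]. Speed limits (rad/s): [2.57, 2.57, 3.01, 3.14, 3.14, 3.14].

INTERFACE

Orientations are given as a rotation vector (axis times angle).
In Python, from plant import robot gives the robot as it stands.
- The arm moves only by the tool move_arm, never from a script. Its argument "targets" is text: rows parted by semicolons, each of 7 numbers parted by spaces: the closure, from 0 (fully open) to 1 (shut), then the shift along the tool's x, y, z in m, then the turn, a rotation vector about the tool's x, y, z in degrees. In form: gripper x y z rx ry rz; .... A call has 1 to 20 rows; each row is the pose to reach, as a shift and turn from the pose commanded when the call began, along the tool's axes at that moment; what a row does not reach only later rows make up. A row lasts 1/8 s, in which the tool goes at most 62.5 mm and 10.7 degrees, less where a joint would pass 70% of its speed; a pose out of reach is approached as far as the arm can. A call with a gripper value outside its range is refused whole. The fingers move at their own pace and stop on an object; "grip_force" is the grip in N (left out, the last holds). Time passes only in rows, so rows that repeat a pose let the fingers close. It gives the time, the measured TCP pose, the force, the opening and the grip force at its end, in the units of the state.
- robot.get_state(): the state, without advancing time (a new reading comes with each control period).
- robot.capture(name): name is "scene" or "top" or "wrist"; returns a dict with "frame" (480x640x3 uint8, blue, green, red), "vertical_fov" (degrees; the focal length in pixels is half the picture's height over the tangent of half this angle, whatever the lens; pixels are square), "cx", "cy" (the principal point, pixels), "k1" (the pictures are not rectified: a ray, as slopes to the right and down, at radius r is drawn at 1 + k1 r^2 times it, then the intrinsics apply), "R" (3x3) and "t" (3): a world point X has camera coordinates R X + t; the wrist camera has in their place "tool_from_camera" (4x4, takes a point from camera to tool coordinates, whose origin is the TCP and whose axes are the flange's). Camera axes: x right, y down, z forward; pixel columns grow to the right and rows downward; lengths in mm; the calibration is good to about 2 mm. A picture is of the moment at which its call begins: read the wrist's pose just before it. There is no depth.
- robot.sign_off(): hands the job in; it is judged then, once.
Trained networks look in a picture, given as the dict that the camera call returned (one of the last four; its "shot" number tells which), for a name from the list of things; names that differ only in an ending like _2 or _b are one class to them, and where a whole thing is asked for, a point or a joint stands for the part that bears it (a point fixed in the world has none). Each returns a list of dicts, best first, with "confidence" (0 to 1); they miss things now and then, are a little off and sometimes report something else, mostly with a low value. They report only what shows in the picture. A call takes as long as a camera call. They do not tell look-alikes from the thing itself.
- robot.trace(picture, name): "region" (480x640 bool, what is visible of it) and "box" ([left, top, right, bottom] in pixels, round what is visible of it).
- robot.mark_of(picture, name): "xy" ([column, row] in pixels: a listed point, or the origin of a listed thing).
The state is a dict: "clock": time; "joints": joint angles; "qd": joint speeds; "effort": joint torques, N m; "tcp_pos": TCP position; "ee_rot": TCP orientation; "wrist_force": force on the tool from outside, world axes, zero at the start; "wrist_torque": the same for the moment, N m; "finger_gap": opening from 0.0 (shut) to 1.0 (fully open); "finger_force": force on a finger pad.
Only numpy, scipy, OpenCV 4.12 (cv2) and the standard library are available. Lean on these libraries where they do the work, as an engineer would, in place of code of your own. Each camera call takes 0.05 s, during which the arm holds its last target. There are 200 camera calls.

## Working session

There is one attempt and no reset: what is moved stays moved. The work goes in short steps, Python scripts to look and compute and a tool call to move; the robot and the scene stay as the last step left them, time stands still between calls to the robot, and variables do not carry over. Pictures are saved under pics/ and viewed, at most 10 in all, crops included, and the job is handed in when it is done.

Besides the shell and the picture viewer there is one more tool, called after ">>>" by a JSON object that holds its "fn" and its "kwargs", one argument or row to a line. move_arm: Moves the arm, as the interface text tells. Its arguments: {"type":"object","properties":{"targets":{"type":"string"},"grip_force":{"type":"number"}},"required":["targets"]}

```bash
mkdir -p pics; ls
python3 - <<'E'
from plant import robot
import cv2,numpy as np
s=robot.get_state();print(s)
ims=[]
for n in ["scene","top"]:
    p=robot.capture(n);print(n,{k:v for k,v in p.items() if k!="frame"})
    cv2.imwrite(f"pics/{n}0.png",p["frame"])
    for o in ["tub","tub_rim","lid","lid_grip","rack","rack_grip","basket","cap_a","dropper","flask","clip_a"]:
        print(o,[(round(d["confidence"],2),np.round(d["xy"]).tolist()) for d in robot.mark_of(p,o)])
E
```

```text
pics
{'clock': 0.0, 'joints': array([ 1.03293220e+00,  2.21240641e-01,  1.52759786e+00,  1.92076250e-06,
        1.39470109e+00, -1.26098058e-01]), 'qd': array([-1.06365155e-03,  2.63797301e-04, -5.64811513e-05, -1.62152010e-04,
       -1.22419612e-03, -1.64580944e-03]), 'effort': array([ 1.93950718e-04, -4.94601417e+01, -3.87385654e+01,  7.01852166e-02,
        5.70998748e-02, -1.55779594e-04]), 'tcp_pos': array([249.82616366, 572.22512265, 221.43527962]), 'ee_rot': array([-6.42111056e-01, -3.07462057e+00,  2.88971522e-03]), 'wrist_force': array([ 0.84781914, -0.71591352, -0.067326  ]), 'wrist_torque': array([ 0.00720417,  0.04518915, -0.00223369]), 'finger_force': 0.0, 'finger_gap': 0.9993745556623939}
scene {'vertical_fov': 50.72746130983199, 'cx': 329.24293158896955, 'cy': 236.63247344285256, 'k1': -0.10435765371934484, 'R': array([[ 0.65556653,  0.75498381,  0.01523091],
       [ 0.41378164, -0.34227604, -0.84358276],
       [-0.63167815,  0.55932689, -0.53678315]]), 't': array([-265.29033471, -139.00267147, 1518.12227625]), 'shot': 1}
tub [(0.67, [460.0, 266.0]), (0.67, [488.0,
[... 726 characters left out ...]
 [ 0.07296794, -0.00668685, -0.99731187]]), 't': array([ -54.12124906,  427.02064547, 1491.4127669 ]), 'shot': 2}
tub [(0.77, [236.0, 157.0])]
tub_rim [(0.79, [233.0, 151.0])]
lid [(0.94, [470.0, 265.0]), (0.68, [364.0, 238.0]), (0.61, [395.0, 319.0])]
lid_grip [(0.85, [361.0, 235.0]), (0.8, [404.0, 325.0]), (0.61, [479.0, 271.0]), (0.22, [232.0, 152.0])]
rack [(0.57, [229.0, 237.0])]
rack_grip [(0.65, [224.0, 232.0])]
basket [(0.72, [365.0, 165.0])]
cap_a [(0.94, [303.0, 232.0]), (0.8, [169.0, 204.0])]
dropper [(0.67, [303.0, 199.0])]
flask [(0.95, [186.0, 168.0]), (0.62, [363.0, 234.0]), (0.47, [230.0, 149.0])]
clip_a [(0.65, [426.0, 169.0]), (0.62, [435.0, 209.0]), (0.37, [362.0, 233.0])]
```

View pics/scene0.png

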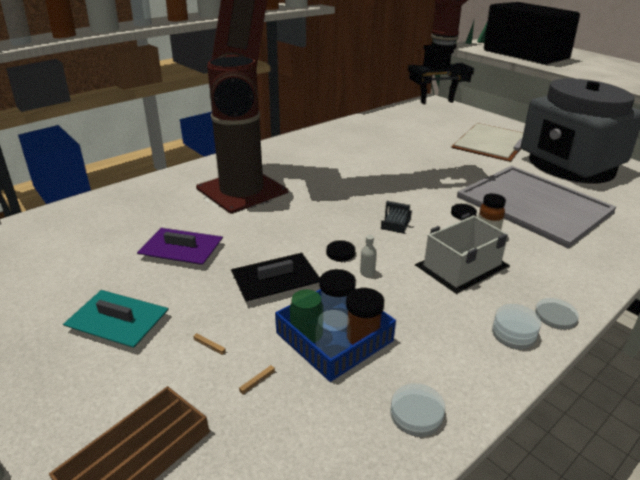

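View pics/top0.png

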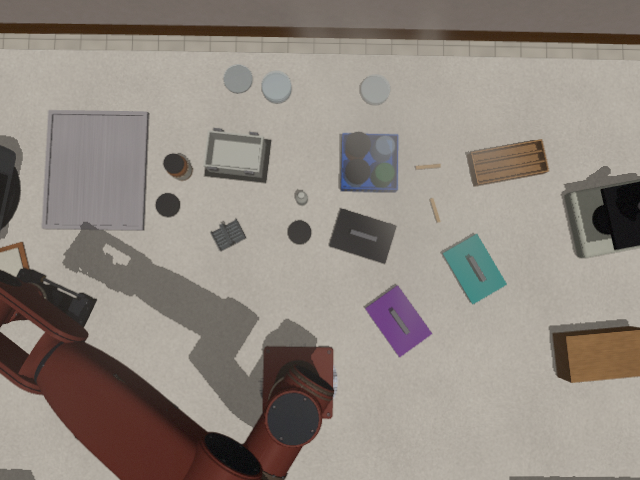

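The scene picture shows the rack at (397,217), the tub at (463,255), the black lid at (277,275), purple at (180,246) and turquoise at (116,317). The top picture shows the rack at (229,235), the tub at (237,155), the black lid at (363,236), purple at (398,320) and turquoise at (474,268).

Could be taken for the lid (top view): black (363,236), purple (398,320), turquoise (474,268), the black mat under the tub (237,155). I choose black (363,236). The rack (229,235) is unique; the brown rack at (508,162) is wood.

```bash
cat > h.py <<'E'
import numpy as np,cv2
from scipy.optimize import minimize
from scipy.spatial.transform import Rotation as Ro
from plant import robot
def box(x,y,z0,z1,cx=0,cy=0):
    return np.array([[cx+a*x/2,cy+b*y/2,z] for a in(-1,1) for b in(-1,1) for z in(z0,z1)],float)
CATCH=np.vstack([box(7,26,70,96,a*56.5,b*52) for a in(-1,1) for b in(-1,1)])
PARTS={"lid":[box(120,175,16,22),box(90,145,0,16),box(14,80,22,48)],
 "rack":[box(64,86,0,30),box(64,12,0,62)],   # hull of bridge
 "tub":[box(135,190,0,3),np.vstack([box(105,160,0,88)])]+[box(7,26,70,96,a*56.5,b*52) for a in(-1,1) for b in(-1,1)]}
def shot(n):
    s=robot.get_state(); p=robot.capture(n)
    if n=="wrist":
        T=np.eye(4);T[:3,:3]=Ro.from_rotvec(s["ee_rot"]).as_matrix();T[:3,3]=s["tcp_pos"]
        M=np.linalg.inv(T@np.array(p["tool_from_camera"]));p["R"]=M[:3,:3];p["t"]=M[:3,3]
    return p
def proj(p,X):
    c=np.atleast_2d(X)@np.array(p["R"]).T+p["t"];u=c[:,:2]/c[:,2:]
    u=u*(1+p["k1"]*(u**2).sum(1,keepdims=True))
    f=240/np.tan(np.radians(p["vertical_fov"]/2))
    return u*f+[p["cx"],p["cy"]]
def place(X,q): # q=x,y,z,yaw
    c,s=np.cos(q[3]),np.sin(q[3])
    return X@np.array([[c,s,0],[-s,c,0],[0,0,1]])+q[:3]
def mask(p,parts,q,S=4):
    m=np.zeros((480*S,640*S),np.uint8)
    for P in parts:
        h=cv2.convexHull(proj(p,place(P,q)).astype(np.float32))
        cv2.fillConvexPoly(m,np.round((h+.5)*S-.5).astype(np.int32),1)
    return m
def ray(p,px,z):
    from scipy.optimize import fsolve
    return fsolve(lambda v:proj(p,[v[0],v[1],z])[0]-px,[550,0])
def fit(obs,name,q0,z=0,parts=None,S=4):
    parts=parts or PARTS[name]
    ups=[(p,cv2.resize(r.astype(np.uint8),None,fx=S,fy=S,interpolation=cv2.INTER_NEAREST)) for p,r in obs]
    def cost(v):
        q=[v[0],v[1],z,v[2]/50];e=0
        for p,r in ups:
            m=mask(p,parts,q,S);e+=1-(m&r).sum()/((m|r).sum())
        return e/len(ups)
    best=min((minimize(cost,[q0[0],q0[1],y*50],method="Nelder-Mead",options=dict(initial_simplex=[[q0[0],q0[1],y*50],[q0[0]+12,q0[1],y*50],[q0[0],q0[1]+12,y*50],[q0[0],q0[1],y*50+10]],xatol=.1,fatol=1e-4)) for y in q0[2]),key=lambda r:r.fun)
    return np.r_[best.x[:2],np.degrees(best.x[2]/50)],best.fun
def region(p,name,px):
    L=[d for d in robot.trace(p,name) if d["region"].any()]
    if not L:return None
    d=min(L,key=lambda d:np.hypot((d["box"][0]+d["box"][2])/2-px[0],(d["box"][1]+d["box"][3])/2-px[1]))
    print(name,d["confidence"],np.round(d["box"]),d["region"].sum())
    return d["region"]
E
python3 - <<'E'
from h import *
T=shot("top");S=shot("scene")
pxs={"lid":((363,236),(277,275)),"rack":((229,235),(397,217)),"tub":((237,155),(463,255))}
vis=[]
for n,(a,b) in pxs.items():
    ra,rb=region(T,n,a),region(S,n,b)
    g=ray(T,a,20)
    ys=np.radians(np.arange(0,180,30))
    for obs in ([(T,ra)],[(S,rb)],[(T,ra),(S,rb)]):
        if any(o[1] is None for o in obs):continue
        q,f=fit(obs,n,[*g,ys]);print(n,np.round(q,1),round(f,3))
    for p,r in((T,ra),(S,rb)):
        im=p["frame"].copy()
        for P in PARTS[n]:
            h=cv2.convexHull(proj(p,place(P,[q[0],q[1],0,np.radians(q[2])])).astype(np.float32))
        im=cv2.resize(im,None,fx=4,fy=4,interpolation=cv2.INTER_CUBIC)
        for P in PARTS[n]:
            h=cv2.convexHull(proj(p,place(P,[q[0],q[1],0,np.radians(q[2])])).astype(np.float32))
            cv2.polylines(im,[np.int32((h+.5)*4)],True,(0,255,0),1)
        if r is not None: cv2.drawContours(im,cv2.findContours(cv2.resize(r.astype(np.uint8),None,fx=4,fy=4),0,1)[0],-1,(0,0,255),1)
        c=(np.array(proj(p,[q[0],q[1],20])[0])*4).astype(int)
        vis.append(im[c[1]-150:c[1]+150,c[0]-130:c[0]+130])
cv2.imwrite("pics/fit.png",np.vstack([np.hstack(vis[0::2]),np.hstack(vis[1::2])]))
for n in["basket","cap_a","dropper","flask"]:
    print(n,[(np.round(ray(T,d["xy"],0)),round(d["confidence"],2)) for d in robot.mark_of(T,n)])
E
```

```text
lid 0.76 [363. 287. 434. 356.] 2505
lid 0.71 [236. 254. 319. 300.] 2598
lid [ 429.8 -188.2    0. ] 1.0
lid [ 428.9 -182.5  163.3] 0.069
lid [ 428.9 -182.5  163.3] 0.535
rack 0.64 [213. 222. 248. 251.] 631
rack 0.71 [381. 200. 414. 233.] 741
rack [426.7 213.8 208.4] 0.103
rack [430.1 217.8  29.1] 0.072
rack [429.1 215.8  29.9] 0.107
tub 0.82 [204. 129. 271. 181.] 3033
tub 0.88 [415. 212. 509. 296.] 4940
tub [663.7 194.   -5.5] 0.024
tub [665.3 195.8 173.6] 0.04
tub [664.6 194.6 174.1] 0.035
basket [(array([ 656., -201.]), 0.82), (array([633., 357.]), 0.26)]
cap_a [(array([442.,  -5.]), 0.98), (array([516., 398.]), 0.83)]
dropper [(array([530., -14.]), 0.68)]
flask [(array([634., 351.]), 0.94)]
```

View pics/fit.png

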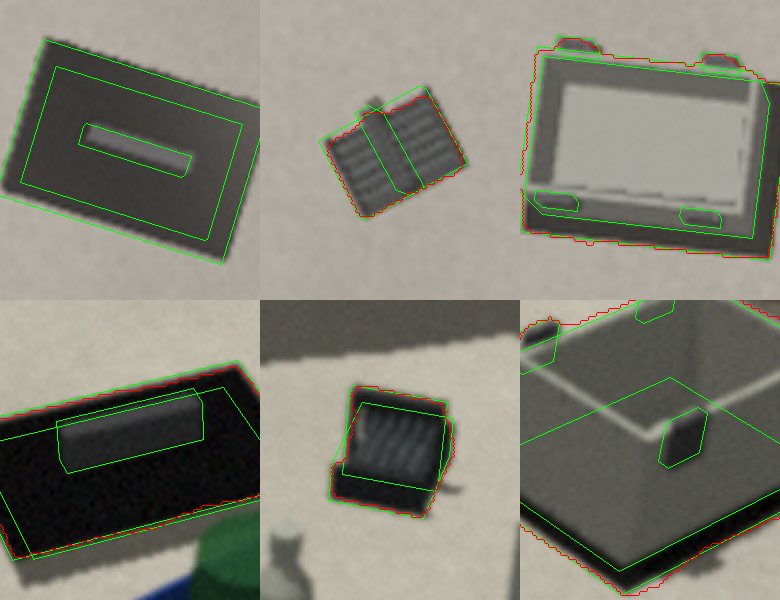

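The crops show the lid as the black plate with the grey handle, the rack's bridge direction matching the fit, and the tub fit with its catches matching. The lid choice is confirmed as black. Next is the view from the wrist camera above the rack.

```bash
cat >> h.py <<'E'
def mv(pos,yawy):
    "shift (m) and turn (deg) in tool axes to put TCP at pos, tool down, tool y at yaw yawy mod 180"
    s=robot.get_state();R=Ro.from_rotvec(s["ee_rot"])
    best=None
    for k in(0,180):
        a=np.radians(yawy+k);y=np.array([np.cos(a),np.sin(a),0]);z=np.array([0,0,-1.]);x=np.cross(y,z)
        r=(R.inv()*Ro.from_matrix(np.c_[x,y,z])).as_rotvec(degrees=True)
        if best is None or np.linalg.norm(r)<np.linalg.norm(best):best=r
    sh=R.inv().apply(np.array(pos)-s["tcp_pos"])/1000
    print("MOVE",np.round(sh,4),np.round(best,2),"| t",round(s["clock"],2),"tcp",np.round(s["tcp_pos"],1),"j",np.round(s["joints"],2),"F",np.round(s["wrist_force"],1),"gap",round(s["finger_gap"],3))
E
python3 - <<'E'
from h import *
mv([429,216,190],119.5)
p=robot.capture("wrist");print(p["tool_from_camera"],p["vertical_fov"])
E
```

```text
MOVE [-0.3067 -0.2553  0.0325] [  0.    0.  -53.1] | t 1.8 tcp [250.2 572.7 222.5] j [ 1.03  0.22  1.53  0.    1.39 -0.13] F [ 0.2  0.8 -0.3] gap 0.997
[[-9.03679817e-04 -9.55044214e-01 -2.96462026e-01  8.09716752e+01]
 [ 9.99998416e-01 -4.08540346e-04 -1.73210815e-03  6.53028309e-02]
 [ 1.53312317e-03 -2.96463122e-01  9.55043071e-01 -1.62538541e+02]
 [ 0.00000000e+00  0.00000000e+00  0.00000000e+00  1.00000000e+00]] 68.23271917830985
```

>>> {"fn": "move_arm", "kwargs": {
  "targets": "0 -0.307 -0.255 0.032 0 0 -53; 0 -0.307 -0.255 0.032 0 0 -53; 0 -0.307 -0.255 0.032 0 0 -53; 0 -0.307 -0.255 0.032 0 0 -53; 0 -0.307 -0.255 0.032 0 0 -53; 0 -0.307 -0.255 0.032 0 0 -53; 0 -0.307 -0.255 0.032 0 0 -53; 0 -0.307 -0.255 0.032 0 0 -53; 0 -0.307 -0.255 0.032 0 0 -53; 0 -0.307 -0.255 0.032 0 0 -53"
}}

```text
clock: 3.1
tcp_pos: [429.0, 217.3, 190.7]
ee_rot: [-0.8, 3.038, 0.001]
wrist_force: [-0.7, -0.2, -0.8]
finger_gap: 0.999
finger_force: 0.0
```

```bash
cat >> h.py <<'E'
def draw(p,n,q,r=None,z=0,S=1):
    im=p["frame"].copy()
    for P in PARTS[n]:
        h=cv2.convexHull(proj(p,place(P,[q[0],q[1],z,np.radians(q[2])])).astype(np.float32))
        cv2.polylines(im,[np.int32(np.round(h))],True,(0,255,0),1)
    if r is not None: cv2.drawContours(im,cv2.findContours(r.astype(np.uint8),0,1)[0],-1,(0,0,255),1)
    return im
E
python3 - <<'E'
from h import *
p=shot("wrist")
c=proj(p,[429,216,20])[0];print(c)
r=region(p,"rack",c)
q,f=fit([(p,r)],"rack",[429,216,[np.radians(29.5)]],S=2);print(q,f)
for d in robot.mark_of(p,"rack_grip"):print(d["confidence"],d["xy"],ray(p,d["xy"],56))
mv([q[0],q[1],60],q[2]+90)
cv2.imwrite("pics/w1.png",draw(p,"rack",q,r))
E
```

```text
[317.89514199 215.61865262]
rack 0.73 [274. 183. 363. 262.] 5914
[429.53463862 214.78653749  27.16422541] 0.12043795620437958
0.73 [311.1, 224.7] [431.34531587 210.60001935]
MOVE [ 0.0007 -0.0023  0.1306] [0.01 0.01 2.35] | t 3.25 tcp [429.  217.2 190.6] j [ 0.3  -0.1   1.93  0.    1.32 -1.78] F [ 0.8 -0.3  0.1] gap 1.0
```

View pics/w1.png

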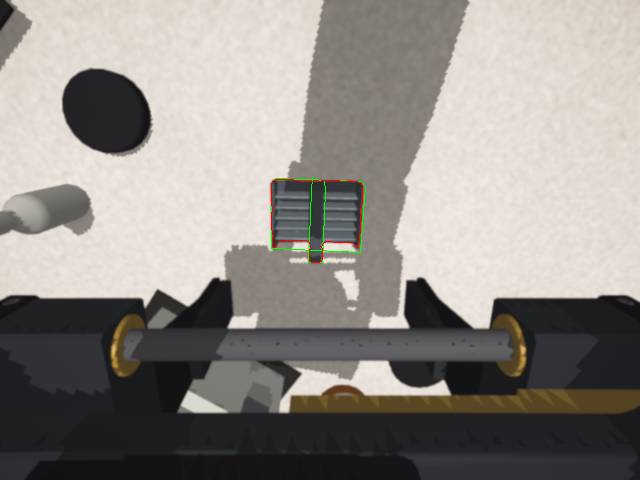

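The wrist picture shows the rack at (317,220) with its bridge bar running vertically near column 317, so it is aligned to within about 1°. Descend, grip, lift.

>>> {"fn": "move_arm", "kwargs": {
  "targets": "0.5 0.001 -0.002 0.05 0 0 1; 0.5 0.001 -0.002 0.09 0 0 1; 0.5 0.001 -0.002 0.12 0 0 1; 0.5 0.001 -0.002 0.135 0 0 1; 0.5 0.001 -0.002 0.145 0 0 1; 0.5 0.001 -0.002 0.153 0 0 1; 0.5 0.001 -0.002 0.153 0 0 1; 1 0.001 -0.002 0.153 0 0 1; 1 0.001 -0.002 0.153 0 0 1; 1 0.001 -0.002 0.153 0 0 1; 1 0.001 -0.002 0.153 0 0 1; 1 0.001 -0.002 0.153 0 0 1; 1 0.001 -0.002 0.153 0 0 1",
  "grip_force": 30
}}

```text
clock: 4.88
tcp_pos: [429.6, 214.0, 37.7]
ee_rot: [-0.771, 3.045, 0.0]
wrist_force: [-0.8, 0.3, 2.6]
finger_gap: 0.137
finger_force: 30.0
```

>>> {"fn": "move_arm", "kwargs": {
  "targets": "1 0 0 -0.02 0 0 0; 1 0 0 -0.05 0 0 0; 1 0 0 -0.09 0 0 0; 1 0 0 -0.13 0 0 0; 1 0 0 -0.16 0 0 0; 1 0 0 -0.17 0 0 0; 1 0 0 -0.17 0 0 0"
}}

```text
clock: 5.75
tcp_pos: [429.5, 213.9, 207.2]
ee_rot: [-0.771, 3.046, -0.0]
wrist_force: [-1.1, 0.7, -2.1]
finger_gap: 0.133
finger_force: 30.0
```

Run:
```python
from h import *
p=shot("wrist");cv2.imwrite("pics/w2.png",p["frame"])
for d in robot.mark_of(p,"rack_grip")+robot.mark_of(p,"rack"):print(d["confidence"],d["xy"])
s=robot.get_state();print(proj(p,s["tcp_pos"]+[0,0,19.]))
mv([664.5,194.8,207],84.3)
```

```text
0.88 [317.0, 316.6]
0.63 [319.3, 270.8]
[[320.25968964 311.55320871]]
MOVE [-0.1986 -0.1288 -0.0021] [-2.00e-02 -1.90e-01  3.41e+01] | t 5.9 tcp [428.5 213.6 205.6] j [ 0.3  -0.12  1.91 -0.    1.35 -1.77] F [ 0.1 -0.2 -2.1] gap 0.137
```

View pics/w2.png

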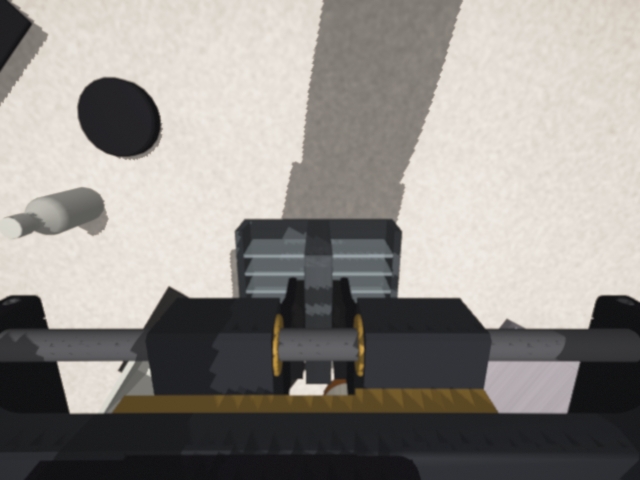

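The wrist picture shows the rack hanging upright, with its front edge at row 222 between columns 237 and 401. I'll go slightly past the tub so the wrist camera can see it beside the held rack.

>>> {"fn": "move_arm", "kwargs": {
  "targets": "1 -0.03 -0.02 0 0 0 4; 1 -0.07 -0.045 0 0 0 10; 1 -0.11 -0.07 0 0 0 15; 1 -0.15 -0.1 0 0 0 20; 1 -0.19 -0.125 0 0 0 25; 1 -0.23 -0.15 -0.002 0 0 30; 1 -0.26 -0.17 -0.002 0 0 33; 1 -0.275 -0.18 -0.002 0 0 34; 1 -0.281 -0.185 -0.002 0 0 34; 1 -0.281 -0.185 -0.002 0 0 34; 1 -0.281 -0.185 -0.002 0 0 34"
}}

```text
clock: 7.28
tcp_pos: [763.9, 185.2, 209.3]
ee_rot: [-0.152, -3.137, 0.0]
wrist_force: [0.9, -0.4, -1.3]
finger_gap: 0.132
finger_force: 30.0
```

Run:
```python
from h import *
p=shot("wrist");c=proj(p,[664.5,194.8,60])[0];print(c)
r=region(p,"tub",c)
for d in robot.mark_of(p,"tub_rim"):print(d["confidence"],d["xy"],ray(p,d["xy"],88))
q=[664.5,194.8,-5.9]
if r is not None:
    hull=[np.vstack([PARTS["tub"][0],PARTS["tub"][1]])]
    q,f=fit([(p,r)],"tub",[664.5,194.8,[np.radians(-5.9)]],S=2);print(q,f)
s=robot.get_state();R=Ro.from_rotvec(s["ee_rot"]).as_matrix()
im=draw(p,"tub",q,r)
# held rack front edge projections for offsets along tool x
for off in(-6,0,6):
    P=s["tcp_pos"]+[0,0,37.7-75.4+30]+R@[32+off,0,0]; a=proj(p,[P-R[:,1]*43,P+R[:,1]*43]);print(off,a)
mv([q[0],q[1],170],q[2]+90)
cv2.imwrite("pics/w3.png",im)
```

```text
[318.77211015 104.02249921]
tub 0.95 [205.  10. 432. 186.] 34994
0.94 [320.1, 102.1] [664.9609365  195.74628325]
[666.39747705 194.27859241  -5.48817838] 0.013765894641235232
-6 [[233.70761372 243.14007679]
 [404.72464266 243.08591726]]
0 [[232.85070001 231.68374395]
 [405.58405915 231.61784695]]
6 [[231.97473787 219.99489565]
 [406.46264145 219.91678892]]
MOVE [ 0.0983 -0.0005  0.04  ] [ 0.01  0.02 -0.07] | t 7.42 tcp [764.3 185.2 210.1] j [ 0.14  0.62  1.02  0.    1.5  -1.34] F [ 0.5 -0.6 -1.7] gap 0.129
```

View pics/w3.png

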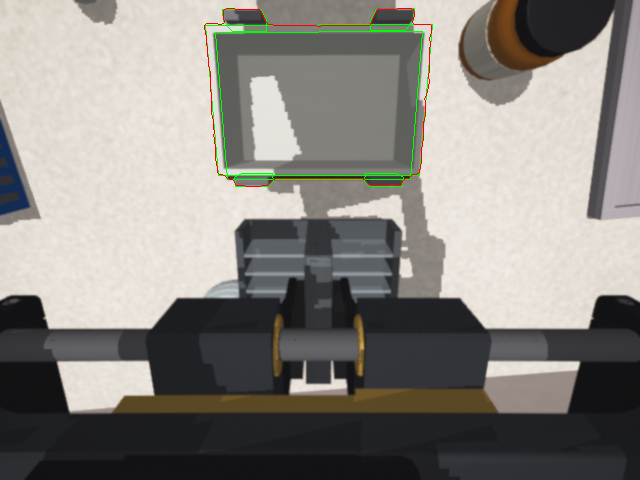

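The wrist picture shows the tub mouth outlined well at (205–432, 10–186), fit error 0.014, and the rack hanging at (319,222), within a few mm of centre along its bar. Moving over the tub and lowering.

>>> {"fn": "move_arm", "kwargs": {
  "targets": "1 0.03 0 0 0 0 0; 1 0.07 0 0 0 0 0; 1 0.096 0 0 0 0 0; 1 0.096 0 0.01 0 0 0; 1 0.096 -0.001 0.04 0 0 0; 1 0.096 -0.001 0.07 0 0 0; 1 0.096 -0.001 0.1 0 0 0; 1 0.096 -0.001 0.13 0 0 0; 1 0.096 -0.001 0.15 0 0 0; 1 0.096 -0.001 0.158 0 0 0; 1 0.096 -0.001 0.161 0 0 0; 1 0.096 -0.001 0.161 0 0 0"
}}

```text
clock: 8.93
tcp_pos: [669.9, 193.4, 49.7]
ee_rot: [0.153, 3.136, 0.001]
wrist_force: [-0.3, 0.5, -1.3]
finger_gap: 0.132
finger_force: 30.0
```

>>> {"fn": "move_arm", "kwargs": {
  "targets": "1 0 0 0.002 0 0 0; 1 0 0 0.003 0 0 0; 1 0 0 0.004 0 0 0; 1 0 0 0.0045 0 0 0; 1 0 0 0.0045 0 0 0"
}}

```text
clock: 9.55
tcp_pos: [669.4, 193.3, 45.8]
ee_rot: [0.153, 3.137, 0.0]
wrist_force: [-3.0, -1.0, 6.9]
finger_gap: 0.133
finger_force: 30.0
```

Contact with the floor (about 7 N). Release and rise.

>>> {"fn": "move_arm", "kwargs": {
  "targets": "0.6 0 0 0.004 0 0 0; 0.5 0 0 0.004 0 0 0; 0.5 0 0 0.004 0 0 0; 0.5 0 0 0.004 0 0 0; 0.5 0 0 -0.01 0 0 0; 0.5 0 0 -0.05 0 0 0; 0.5 0 0 -0.11 0 0 0; 0.5 0 0 -0.16 0 0 0; 0 -0.03 0 -0.175 0 0 0; 0 -0.07 0 -0.175 0 0 0; 0 -0.1 0 -0.175 0 0 0; 0 -0.1 0 -0.175 0 0 0"
}}

```text
clock: 11.05
tcp_pos: [769.8, 182.7, 218.7]
ee_rot: [0.155, 3.138, -0.0]
wrist_force: [-0.6, -0.2, -0.3]
finger_gap: 0.874
finger_force: 0.0
```

Run:
```python
from h import *
p=shot("wrist")
cv2.imwrite("pics/w4.png",p["frame"][:320])
for z in (0,):
  r=region(p,"tub",proj(p,[666,194,60])[0]);print(fit([(p,r)],"tub",[666,194.3,[np.radians(-5.6)]],S=2))
mv([428.9-50,-182.5+15,215],-16.7)
```

```text
tub 0.62 [210.   4. 432. 175.] 26491
(array([666.16206903, 194.11699308,  -5.59570775]), np.float64(0.2155004823031832))
MOVE [ 0.3533 -0.3874  0.0044] [ 2.00e-02 -2.00e-02 -7.89e+01] | t 11.15 tcp [768.3 183.5 219.3] j [ 0.13  0.63  1.    0.    1.52 -1.34] F [-0.1  0.6  0.1] gap 0.946
```

View pics/w4.png

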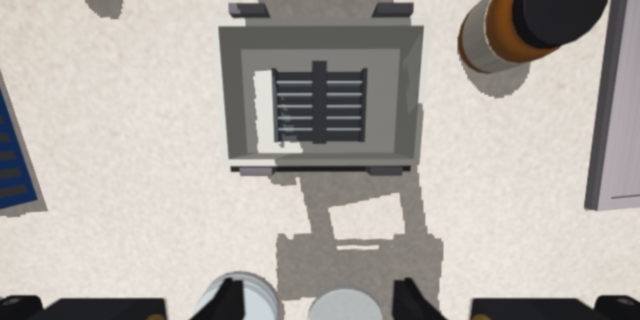

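The rack stands upright in the middle of the tub at (320,104), and the tub is unmoved. Now to a viewpoint over the black lid.

>>> {"fn": "move_arm", "kwargs": {
  "targets": "0 0.01 -0.015 0 0 0 3; 0 0.03 -0.045 0 0 0 10; 0 0.06 -0.09 0 0 0 20; 0 0.09 -0.13 0 0 0 30; 0 0.12 -0.175 0 0 0 40; 0 0.155 -0.22 0 0 0 50; 0 0.185 -0.265 0 0 0 60; 0 0.215 -0.31 0 0 0 70; 0 0.245 -0.355 0 0 0 80; 0 0.28 -0.4 0 0 0 90; 0 0.3 -0.43 0 0 0 98; 0 0.311 -0.446 0 0 0 101; 0 0.311 -0.446 0 0 0 101; 0 0.311 -0.446 0 0 0 101; 0 0.311 -0.446 0 0 0 101"
}}

```text
clock: 13.02
tcp_pos: [416.1, -229.2, 219.2]
ee_rot: [2.517, 1.88, 0.0]
wrist_force: [0.4, 0.6, -0.2]
finger_gap: 1.0
finger_force: 0.0
```

Run:
```python
from h import *
p=shot("wrist");c=proj(p,[428.9,-182.5,20])[0];print(c)
r=region(p,"lid",c)
q=[428.9,-182.5,-16.7]
for d in robot.mark_of(p,"lid_grip"):print(d["confidence"],d["xy"],ray(p,d["xy"],48))
if r is not None:
    q,f=fit([(p,r)],"lid",[428.9,-182.5,[np.radians(-16.7)]],S=2);print(q,f)
cv2.imwrite("pics/w5.png",draw(p,"lid",q,r))
mv([q[0],q[1],90],q[2])
```

```text
[316.32391502 162.09429932]
lid 0.67 [259.  66. 386. 252.] 21341
0.78 [322.8, 165.8] [ 434.54513048 -185.00716388]
[ 432.68845511 -186.209403    -16.75230101] 0.0210035809383895
MOVE [0.0462 0.0038 0.129 ] [-0.01 -0.01  0.24] | t 13.18 tcp [ 415.9 -229.4  219. ] j [-0.67 -0.14  1.91  0.    1.38 -0.38] F [-0.3 -0.6 -0.2] gap 1.0
```

View pics/w5.png

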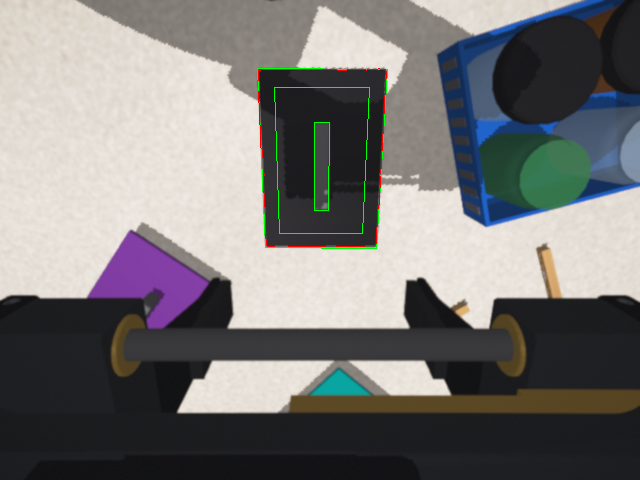

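The wrist picture confirms the black lid at (259–386, 66–252) with its handle at (322,166), fit error 0.02. Purple (155,265) and turquoise (338,385) stay away from it. Descend onto the handle and grip.

>>> {"fn": "move_arm", "kwargs": {
  "targets": "0.2 0.02 0.002 0.03 0 0 0; 0.4 0.046 0.004 0.07 0 0 0; 0.4 0.046 0.004 0.11 0 0 0; 0.4 0.046 0.004 0.145 0 0 0; 0.4 0.046 0.004 0.17 0 0 0; 0.4 0.046 0.004 0.185 0 0 0; 0.4 0.046 0.004 0.192 0 0 0; 0.4 0.046 0.004 0.193 0 0 0; 1 0.046 0.004 0.193 0 0 0; 1 0.046 0.004 0.193 0 0 0; 1 0.046 0.004 0.193 0 0 0; 1 0.046 0.004 0.193 0 0 0; 1 0.046 0.004 0.193 0 0 0",
  "grip_force": 50
}}

```text
clock: 14.8
tcp_pos: [432.6, -187.1, 26.2]
ee_rot: [2.519, 1.878, 0.0]
wrist_force: [-1.1, -0.0, 0.7]
finger_gap: 0.157
finger_force: 50.0
```

>>> {"fn": "move_arm", "kwargs": {
  "targets": "1 0 0 -0.01 0 0 0; 1 0 0 -0.03 0 0 0; 1 0 0 -0.07 0 0 0; 1 0 0 -0.11 0 0 0; 1 0 0 -0.15 0 0 0; 1 0 0 -0.18 0 0 0; 1 0 0 -0.195 0 0 0; 1 0 0 -0.2 0 0 0; 1 0 0 -0.2 0 0 0"
}}

```text
clock: 15.92
tcp_pos: [432.2, -186.9, 225.1]
ee_rot: [-2.518, -1.877, 0.001]
wrist_force: [-0.5, 0.5, -1.2]
finger_gap: 0.156
finger_force: 50.0
```

Run:
```python
from h import *
p=shot("wrist");s=robot.get_state();R=Ro.from_rotvec(s["ee_rot"]).as_matrix()
# held lid: predicted front plate edge (tool x = +87.5) at plate top for slip offsets
for off in(-4,0,4):
    P=s["tcp_pos"]+[0,0,-4.2]+R@[87.5+off,0,0];print(off,np.round(proj(p,[P-R[:,1]*60,P+R[:,1]*60]),1))
r=region(p,"lid",proj(p,s["tcp_pos"]+R@[60,0,0])[0])
ys,xs=np.where(r);print([(y,xs[ys==y].min(),xs[ys==y].max()) for y in range(ys.min(),ys.min()+30,5)])
cols=range(220,430,30);print([(c,ys[xs==c].min()) for c in cols if (xs==c).any()])
mv([666.2,194.2,226],-5.6)
```

```text
-4 [[181.8 122.8]
 [449.7 122.6]]
0 [[180.8 113.3]
 [450.7 113.1]]
4 [[179.7 103.7]
 [451.7 103.5]]
lid 0.55 [184. 108. 452. 397.] 48449
[(110, np.int64(188), np.int64(448)), (115, np.int64(184), np.int64(451)), (120, np.int64(185), np.int64(451)), (125, np.int64(185), np.int64(450)), (130, np.int64(186), np.int64(450)), (135, np.int64(186), np.int64(449))]
[(220, np.int64(110)), (250, np.int64(110)), (280, np.int64(110)), (310, np.int64(110)), (340, np.int64(110)), (370, np.int64(110)), (400, np.int64(110))]
MOVE [ 0.4319  0.1158 -0.0014] [ -0.14  -0.05 -11.  ] | t 16.02 tcp [ 431.9 -186.7  224.5] j [-0.58 -0.16  1.91 -0.    1.39 -0.29] F [-0.6  0.9 -0.4] gap 0.159
```

The held lid is level and within about 1 mm of expected. Carry it over the tub.

>>> {"fn": "move_arm", "kwargs": {
  "targets": "1 0.015 0.004 0 0 0 0; 1 0.045 0.012 0 0 0 -1; 1 0.085 0.023 0 0 0 -2; 1 0.13 0.035 0 0 0 -3; 1 0.175 0.047 0 0 0 -4; 1 0.22 0.059 0 0 0 -5; 1 0.265 0.071 0 0 0 -6; 1 0.31 0.083 0 0 0 -8; 1 0.35 0.094 0 0 0 -9; 1 0.385 0.103 0 0 0 -10; 1 0.41 0.11 0 0 0 -11; 1 0.4305 0.1155 0 0 0 -11; 1 0.4305 0.1155 0 0 0 -11; 1 0.4305 0.1155 0 0 0 -11"
}}

```text
clock: 17.77
tcp_pos: [665.5, 192.6, 225.1]
ee_rot: [-2.326, -2.11, 0.002]
wrist_force: [-0.5, 1.0, -1.4]
finger_gap: 0.155
finger_force: 50.0
```

Run:
```python
from h import *
mv([665.5,193,130],-5.6)
T=shot("top")
r=region(T,"lid",proj(T,[666,194,200])[0])
s=robot.get_state()
if r is not None:
    print(fit([(T,r)],"lid",[666,194,[np.radians(-5.6)]],z=s["tcp_pos"][2]-26))
```

```text
MOVE [0.0004 0.0001 0.0951] [-0.09  0.04  0.03] | t 17.77 tcp [665.5 192.6 225.1] j [ 0.17  0.38  1.32 -0.    1.44  0.27] F [-0.5  1.  -1.4] gap 0.155
lid 0.68 [191. 118. 260. 166.] 1241
(array([664.31913165, 193.59380684,  -5.1243358 ]), np.float64(0.6045575602234726))
```

>>> {"fn": "move_arm", "kwargs": {
  "targets": "1 0 0 0.01 0 0 0; 1 0 0 0.03 0 0 0; 1 0 0 0.06 0 0 0; 1 0 0 0.085 0 0 0; 1 0 0 0.1 0 0 0; 1 0 0 0.105 0 0 0; 1 0 0 0.109 0 0 0; 1 0 0 0.112 0 0 0; 1 0 0 0.115 0 0 0; 1 0 0 0.117 0 0 0; 1 0 0 0.117 0 0 0"
}}

```text
clock: 19.25
tcp_pos: [666.1, 192.5, 108.9]
ee_rot: [-2.327, -2.11, 0.0]
wrist_force: [-0.1, 1.3, -0.8]
finger_gap: 0.16
finger_force: 50.0
```

Run:
```python
from h import *
mv([665.5,193,98],-5.6);print(robot.get_state()["wrist_torque"])
p=shot("wrist");s=shot("scene")
a=cv2.resize(p["frame"],(480,360));b=cv2.resize(s["frame"][180:310,390:540],(415,360))
cv2.imwrite("pics/w6.png",np.hstack([a[:,:385],b]))
```

```text
MOVE [ 0.0005 -0.0007  0.0109] [-0.01  0.    0.01] | t 19.25 tcp [666.1 192.5 108.9] j [ 0.17  0.47  1.43 -0.    1.24  0.27] F [-0.1  1.3 -0.8] gap 0.16
[-0.0078337   0.05457582  0.01467857]
```

View pics/w6.png

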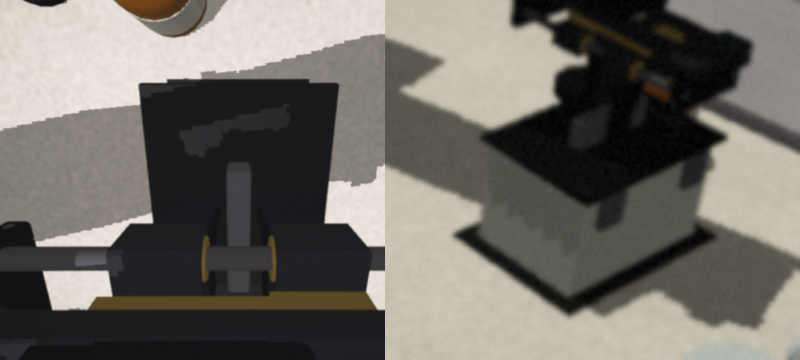

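The plug is in the mouth with no side force: the wrist view has the plate centred at (238,130), and the scene view has the lid level above the tub. Press slowly.

>>> {"fn": "move_arm", "kwargs": {
  "targets": "1 0 0 0.001 0 0 0; 1 0 0 0.002 0 0 0; 1 0 0 0.003 0 0 0; 1 0 0 0.004 0 0 0; 1 0 0 0.005 0 0 0; 1 0 0 0.006 0 0 0; 1 0 0 0.006 0 0 0"
}}

```text
clock: 20.23
tcp_pos: [666.3, 192.5, 105.2]
ee_rot: [2.327, 2.11, 0.0]
wrist_force: [-5.1, -2.5, 8.4]
finger_gap: 0.157
finger_force: 50.0
```

>>> {"fn": "move_arm", "kwargs": {
  "targets": "1 0 0 0.001 0 0 0; 1 0 0 0.002 0 0 0; 1 0 0 0.003 0 0 0; 1 0 0 0.004 0 0 0; 1 0 0 0.005 0 0 0; 1 0 0 0.006 0 0 0; 1 0 0 0.007 0 0 0; 1 0 0 0.008 0 0 0; 1 0 0 0.008 0 0 0"
}}

```text
clock: 21.35
tcp_pos: [666.2, 192.5, 98.1]
ee_rot: [2.327, 2.11, 0.0]
wrist_force: [-9.2, -2.2, 14.8]
finger_gap: 0.159
finger_force: 50.0
```

>>> {"fn": "move_arm", "kwargs": {
  "targets": "1 0 0 0.001 0 0 0; 1 0 0 0.002 0 0 0; 1 0 0 0.003 0 0 0; 1 0 0 0.004 0 0 0; 1 0 0 0.004 0 0 0; 1 0 0 0.004 0 0 0"
}}

```text
clock: 22.1
tcp_pos: [666.3, 192.5, 98.0]
ee_rot: [2.326, 2.11, 0.0]
wrist_force: [-18.8, -4.0, 32.4]
finger_gap: 0.154
finger_force: 50.0
```

Hard stop at 98.0 mm with 32 N. Back off, release, rise and check.

>>> {"fn": "move_arm", "kwargs": {
  "targets": "1 0 0 -0.002 0 0 0; 1 0 0 -0.003 0 0 0; 0.7 0 0 -0.003 0 0 0; 0.4 0 0 -0.003 0 0 0; 0.4 0 0 -0.003 0 0 0; 0.4 0 0 -0.003 0 0 0; 0.4 0 0 -0.02 0 0 0; 0.4 0 0 -0.06 0 0 0; 0.4 0 0 -0.11 0 0 0; 0.4 -0.04 0 -0.13 0 0 0; 0.4 -0.09 0 -0.13 0 0 0; 0.4 -0.1 0 -0.13 0 0 0; 0.4 -0.1 0 -0.13 0 0 0"
}}

```text
clock: 23.72
tcp_pos: [656.1, 92.6, 221.2]
ee_rot: [-2.328, -2.108, 0.0]
wrist_force: [-0.3, -0.0, -0.9]
finger_gap: 0.598
finger_force: 0.0
```

Run:
```python
from h import *
p=shot("wrist");s=shot("scene");mv([666,194,200],-5.6)
for k in(p,s):
    for z in (72,76,80):
        r=region(k,"lid",proj(k,[666,194,94])[0])
        if r is not None: print(z,fit([(k,r)],"lid",[666,194,[np.radians(-5.6)]],z=z,S=3,parts=PARTS["lid"][:1]+PARTS["lid"][2:]))
a=p["frame"][:330,120:520];b=cv2.resize(s["frame"][190:300,405:520],(345,330),interpolation=cv2.INTER_CUBIC)
cv2.imwrite("pics/w7.png",np.hstack([a,b]))
```

```text
MOVE [1.004e-01 1.000e-04 2.090e-02] [-0.05 -0.03  0.04] | t 23.82 tcp [656.2  94.  220.8] j [0.02 0.31 1.42 0.   1.41 0.12] F [-0.1 -0.3  0.6] gap 0.597
lid 0.86 [236.   0. 402. 216.] 33090
72 (array([667.10005624, 194.3199519 ,  -5.54380944]), np.float64(0.007512974984563492))
lid 0.86 [236.   0. 402. 216.] 33090
76 (array([666.72611062, 195.28534193,  -5.1396761 ]), np.float64(0.018851132419398953))
lid 0.86 [236.   0. 402. 216.] 33090
80 (array([667.82209652, 196.25992393,  -5.0703489 ]), np.float64(0.03247544836598759))
lid 0.91 [429. 214. 510. 255.] 2146
72 (array([665.35384516, 198.96212706,  -6.17798051]), np.float64(0.05413496932515338))
lid 0.91 [429. 214. 510. 255.] 2146
76 (array([668.7423589 , 191.39107252,  -5.55620842]), np.float64(0.0631614719875716))
lid 0.91 [429. 214. 510. 255.] 2146
80 (array([672.78012607, 185.28605887,  -5.79622422]), np.float64(0.07888963083086897))
```

View pics/w7.png

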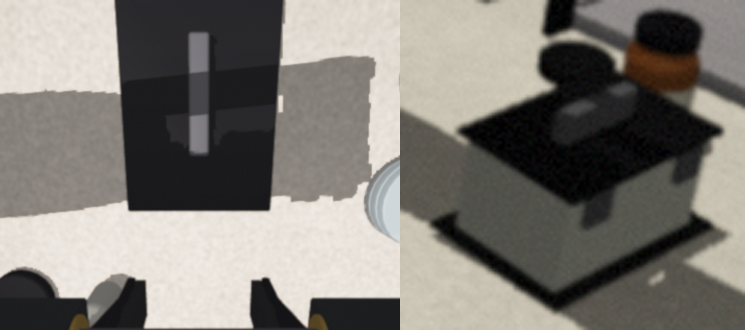

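The lid outline fits the z = 72 (home) height best, error 0.0075, and looks level: the plate is at (118–283, 0–210) in the left crop and flush on the rim in the right one. I'll confirm it's level by pressing the plate with shut fingertips on each long side.

>>> {"fn": "move_arm", "kwargs": {
  "targets": "1 0.04 0.02 0 0 0 0; 1 0.08 0.04 0 0 0 0; 1 0.1 0.04 0.03 0 0 0; 1 0.1 0.04 0.07 0 0 0; 1 0.1 0.04 0.1 0 0 0; 1 0.1 0.04 0.117 0 0 0; 1 0.1 0.04 0.122 0 0 0; 1 0.1 0.04 0.125 0 0 0; 1 0.1 0.04 0.127 0 0 0; 1 0.1 0.04 0.129 0 0 0; 1 0.1 0.04 0.13 0 0 0; 1 0.1 0.04 0.13 0 0 0",
  "grip_force": 10
}}

```text
clock: 25.62
tcp_pos: [706.9, 188.7, 94.4]
ee_rot: [2.326, 2.109, 0.003]
wrist_force: [-5.0, -0.7, 9.4]
finger_gap: 0.006
finger_force: 4.9
```

>>> {"fn": "move_arm", "kwargs": {
  "targets": "1 0 0 -0.02 0 0 0; 1 0 0 -0.05 0 0 0; 1 0 -0.04 -0.05 0 0 0; 1 0 -0.08 -0.05 0 0 0; 1 0 -0.08 -0.03 0 0 0; 1 0 -0.08 -0.012 0 0 0; 1 0 -0.08 -0.006 0 0 0; 1 0 -0.08 -0.003 0 0 0; 1 0 -0.08 -0.001 0 0 0; 1 0 -0.08 0 0 0 0; 1 0 -0.08 0 0 0 0"
}}

```text
clock: 27.0
tcp_pos: [626.5, 196.0, 94.4]
ee_rot: [-2.327, -2.11, 0.003]
wrist_force: [-13.4, -3.0, 21.7]
finger_gap: 0.006
finger_force: 10.6
```

Both sides stop at 94.4 mm, so the lid is home and level. Retreat.

>>> {"fn": "move_arm", "kwargs": {
  "targets": "1 0 0 -0.02 0 0 0; 1 0 0 -0.06 0 0 0; 1 0 0 -0.11 0 0 0; 1 0 0 -0.15 0 0 0; 1 0 0 -0.16 0 0 0; 1 0 0 -0.16 0 0 0; 1 0 0 -0.16 0 0 0"
}}

```text
clock: 27.88
tcp_pos: [625.5, 196.1, 248.5]
ee_rot: [-2.326, -2.109, 0.005]
wrist_force: [0.1, -0.1, -0.5]
finger_gap: 0.006
finger_force: 0.0
```

Run:
```python
from h import *
p=shot("scene");r=region(p,"lid",proj(p,[666,194,94])[0])
mv([666,194,250],-5.6)
print(robot.sign_off())
```

```text
lid 0.62 [428. 212. 511. 258.] 2236
MOVE [ 0.0018  0.0405 -0.0016] [-0.2   0.06  0.  ] | t 27.98 tcp [625.5 196.2 248.6] j [0.18 0.28 1.41 0.   1.46 0.28] F [0.3 0.4 0.3] gap 0.003
the job is handed in; nothing more can be done
None
```

The job is handed in at about 28 s: the rack stood upright on the tub floor when I released it, and the black lid is fully home (pressed to a hard stop, same height on both long sides).

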